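# Wind the spring power unit and set its brake

### The arm

A 6-joint arm with a two-finger parallel gripper is mounted at the origin on the work surface. World frame = base frame: x ahead of the robot, y to its left, z up, the work surface at z = 0. Lengths are in m, angles in rad, forces in N, time in s.
With the tool pointing down it reaches from about 0.35 to 0.975 m from the base axis. Payload 4.9 kg.
Tool frame: the origin (TCP) lies midway between the tips of the shut fingers; the grasp point (between the pads) lies manip.grip_depth behind it (manip.grip_depth is the distance from the TCP to the grasp point, in m); z points along the fingers, x is the direction in which the jaws open and shut, and the axes are right-handed (so a half turn about z gives the same grasp; the last joint's range is limited). The gripper opens to 85 mm and grips with 20 to 120 N. Pads are 22 mm wide; open, the fingers measure 114 mm over their backs; the gripper's body (76 mm by 85 mm) begins 54 mm behind the grasp point. The pads swing forward as they close: fully open they stand 13 mm farther back than shut.
Start: joints at [1.18, 0.053, 1.613, -0, 1.476, -0.119], TCP at [0.168, 0.602, 0.231] pointing down, gripper open.
Joint ranges: [-3.01, 3.01], [-1.01, 2.22], [0.06, 2.58], [-1.02, 4.17], [0.09, 2.62], [-3.14, 3.14]. Speed limits (rad/s): [2.57, 2.57, 3.14, 3.14, 3.14, 3.14].

### API

Orientations are given as a unit quaternion [w, x, y, z].
In Python, from plant import state, grab_frame, ticket, manip gives the robot as it stands.
- The arm moves only by the tool carry_out, never from a script. Its argument "moves" is a list that holds one entry, the list of rows, each a list of 7 numbers: the turn, a rotation vector about the tool's x, y, z each as a share of 5 degrees, from -1 to 1, then the shift along the tool's x, y, z each as a share of 0.04 m, from -1 to 1, then the gripper command: -1 is shut, 1 is fully open, values between are in proportion. A call has 1 to 8 rows; each row shifts and turns the commanded pose from where the row before left it, along the tool's axes as they then stand; what a row does not reach is not made up. A row lasts 1/12 s, in which the tool goes at most 41.7 mm and 7.16 degrees, less where a joint would pass 70% of its speed; a pose out of reach is approached as far as the arm can. A call with a number of a shift or a turn outside -1 to 1 is refused whole. A call with a gripper value outside its range is refused whole. The fingers move at their own pace and stop on an object; the grip force is fixed at half the most. Time passes only in rows, so rows that do not move let the fingers close. It gives the time, the measured TCP pose, the force and the opening at its end, in the units of the state.
- state(): the state, without advancing time (a new reading comes with each control period).
- grab_frame(name): name is "scene" or "top"; returns a dict with "frame" (420x560x3 uint8, red, green, blue), "z_map" (420x560 float32, m along the optical axis (not along the pixel's ray), 0 where there is no reading), "K" (3x3 intrinsics, pixels), "k1" (the pictures are not rectified: a ray, as slopes to the right and down, at radius r is drawn at 1 + k1 r^2 times it, then the intrinsics apply), "world_from_camera" (4x4, takes a point from camera to world coordinates). Camera axes: x right, y down, z forward; pixel columns grow to the right and rows downward; lengths in m; the calibration is good to about 2 mm. A picture is of the moment at which its call begins.
- ticket.job_done(): hands the job in, once; it reports no verdict.
The state is a dict: "time": time; "joint_pos": joint angles; "joint_vel": joint speeds; "joint_efforts": joint torques, N m; "tool_pos": TCP position; "tool_rot": TCP orientation; "contact_force": force on the tool from outside, world axes, zero at the start; "ft_torque": the same for the moment, N m; "gripper_width": opening from 0.0 (shut) to 1.0 (fully open).
Only numpy, scipy, OpenCV 4.12 (cv2) and the standard library are available. Lean on these libraries where they do the work, as an engineer would, in place of code of your own. Each camera call takes 0.05 s, during which the arm holds its last target.

### The job

On the repair bench, wind the spring of the wind-up power unit fully by turning its winged key clockwise (seen from above) in repeated partial turns until it comes to its stop and the ratchet holds it there. Then press the brake lever on the same unit down until its catch holds it down. Do not bump the microscope beside the key, and leave the reel, jar, bottle and screwdriver standing or lying where they are.

Things in the scene. Friction and masses are not known exactly. Their poses are not given: they have to be found in the camera images.
- unit: Wind-up power unit, bolted down. Origin on the table under the key's vertical axis, round which stands an aluminium drum, 100 mm across, 70 mm high. A black chassis 84 mm wide, 30 mm high runs from it along the unit's +y to y = 146 mm; the brake lever is on it at x = 0, y = 58 to 137 mm. A small white dial's pointer turns with the key.
- key (a joint): Turn of the winged key in rad, growing clockwise from above: 0 run down, 7.5 hard stop (fully wound). A ratchet clicks every 0.35 rad: let go, the spring turns the key back to the last click (the final one is at 7.38) and it cannot be turned back farther. Turning takes 0.08 to 0.15 N m. Yaw of key_top = unit's yaw minus this value.
- key_top (a point): Centre of the steel key's top, on its axis, 115 mm above the table; x axis along the wings. A butterfly key: two upright discs, 30 mm across, 8 mm thick, centred 28 mm either side of the axis at 99 mm height (wings reach 43 mm out, 84 to 114 mm high), on a hub 18 mm across.
- key_wing (a point): Centre of one wing disc (the one on the key's +x), 28 mm from the axis, 99 mm above the table. The other wing lies across the axis.
- lever (a joint): Angle of the sprung brake lever in rad: 0 up (released), 0.36 fully down. Past about 0.25 its catch pulls it down and holds it; let go before that and it springs up. Pressing takes about 8 N at the tab, lifting it out about 5 N.
- lever_tab (a point): Centre of the upper face of the lever's flat steel thumb tab (28 x 26 mm, 6 mm thick) at its free end. Up: 78 mm above the table, sloping 0.36 rad, 119 mm from the key's axis along the unit's +y. Down: level, 55 mm high, 124 mm from the axis. The pivot runs along the unit's x at y = 58 mm, 52 mm high.
- microscope: Bench microscope, fixed. Origin on the table on the key's axis. Its column, 18 mm across, 215 mm high, stands 80 mm from the key's axis along this body's +x; beyond it lie its base (x = 71 to 201 mm, 110 mm wide, 10 mm high) and its head (34 mm tube at x = 145 mm, 118 to 215 mm high, on a bar at 195 mm).
- spool: Bystander: solder reel standing on its flange, 54 mm across, 40 mm high. Origin under its centre.
- flux_jar: Bystander: amber glass jar, 42 mm across, 55 mm high. Origin under its centre.
- alcohol: Bystander: clear plastic bottle, 52 mm across, 140 mm high. Origin under its centre.
- screwdriver: Bystander: screwdriver, 160 mm long, lying along its x. Origin on the table under its middle.
Things that resemble listed ones, but are neither listed nor needed, are in the scene too. Leave any turquoise look-alike of the unit alone.

How it is judged:
By the outcome, as a careful person would: the job done as asked, in the order asked, and still so for the second after the job is handed in, with the robot touching nothing.
It also fails if it takes over 58 s, if anything falls off the work surface, if the arm or the gripper's body presses on something with over 40 N, if the wrist force passes 120 N, or if a joint passes its speed limit or range.

## Working session

There is one attempt and no reset: what is moved stays moved. The work goes in short steps, Python scripts to look and compute and a tool call to move; the robot and the scene stay as the last step left them, time stands still between calls to the robot, and variables do not carry over. Pictures are saved under pics/ and viewed, and the job is handed in when it is done.

Besides the shell and the picture viewer there is one more tool, called after "Call:" as name([rows], argument=value, ...), one row to a line, values as JSON. carry_out: Moves the arm, as the interface text tells. Shift numbers are shares of 0.04 m and turn numbers shares of 5 degrees, none past 1 either way. Its arguments: {"type":"object","properties":{"moves":{"type":"array"}},"required":["moves"]}

```bash
ls; mkdir -p pics; python3 - <<'E'
from plant import state, grab_frame, ticket, manip
import cv2,numpy as np
print(state()); print([a for a in dir(manip) if a[0]!='_'],manip.grip_depth)
for n in("scene","top"):
    f=grab_frame(n); cv2.imwrite(f"pics/{n}0.png",f["frame"][:,:,::-1]); np.savez(f"pics/{n}0.npz",**f)
    print(n,f["K"],f["k1"],f["world_from_camera"])
E
```

```text
pics
{'time': 0.0, 'joint_pos': array([ 1.18000637e+00,  5.33772733e-02,  1.61425055e+00, -6.92227682e-07,
        1.47598562e+00, -1.19013163e-01]), 'joint_vel': array([ 0.00083943, -0.00130084,  0.00041404, -0.0012998 , -0.00137775,
        0.00053231]), 'joint_efforts': array([-2.16431697e-03, -3.93698859e+01, -3.70167696e+01, -2.57779102e-04,
        7.29837062e-03,  5.93816569e-07]), 'tool_pos': array([0.16755448, 0.60149829, 0.2300763 ]), 'tool_rot': array([ 5.11518562e-04,  7.96379960e-01,  6.04795782e-01, -8.71348152e-04]), 'contact_force': array([ 0.30719785,  0.11832937, -0.0403607 ]), 'ft_torque': array([-0.01856792, -0.03636316, -0.00782384]), 'gripper_width': 1.0029518248335456}
['IKError', 'grip_depth'] 0.0187
scene [[403.49804913   0.         282.05277956]
 [  0.         403.49804913 210.01369261]
 [  0.           0.           1.        ]] -0.045823506120428056 [[-0.895878    0.36146596 -0.25835046  0.75839272]
 [ 0.44420951  0.74044753 -0.50439604  0.33064065]
 [ 0.00897295 -0.56663905 -0.82391727  0.71534531]
 [ 0.          0.          0.          1.        ]]
top [[491.92121373   0.         287.86351295]
 [  0.         491.92121373 206.22443279]
 [  0.           0.           1.        ]] 0.05004489570107919 [[ 2.15659344e-02 -9.93190011e-01  1.14492411e-01  4.09841229e-01]
 [-9.99764507e-01 -2.17008231e-02  6.82580111e-05 -3.36592613e-02]
 [ 2.41678638e-03 -1.14466921e-01 -9.93424121e-01  1.18784674e+00]
 [ 0.00000000e+00  0.00000000e+00  0.00000000e+00  1.00000000e+00]]
```

View pics/scene0.png

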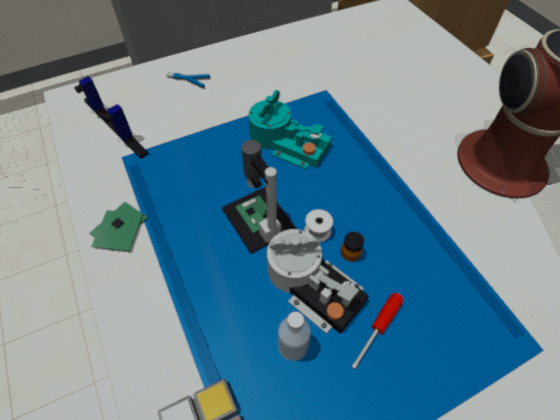

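View pics/top0.png

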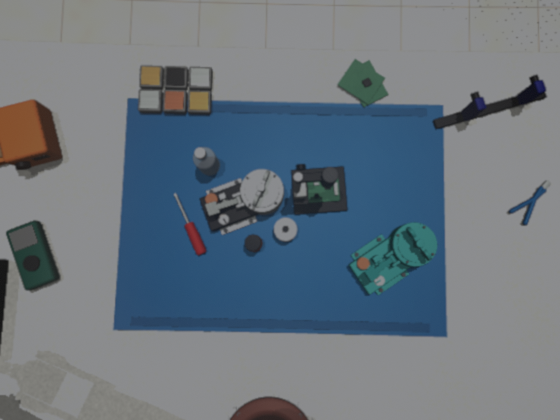

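```bash
cat > h.py <<'E'
import numpy as np,cv2
from scipy.spatial.transform import Rotation as R
def px2w(f,u,v,z=None):
    K,k1,T=f["K"],float(f["k1"]),f["world_from_camera"]
    u=np.atleast_1d(u).astype(float);v=np.atleast_1d(v).astype(float)
    p=cv2.undistortPoints(np.stack([u,v],-1).reshape(-1,1,2),K,np.array([k1,0,0,0.]))[:,0]
    d=np.c_[p,np.ones(len(p))]
    if z is None:
        zz=f["z_map"][v.astype(int),u.astype(int)]
        c=d*zz[:,None]; return c@T[:3,:3].T+T[:3,3]
    w=d@T[:3,:3].T; t=(z-T[2,3])/w[:,2]; return T[:3,3]+w*t[:,None]
def w2px(f,P):
    T=np.linalg.inv(f["world_from_camera"]);c=np.atleast_2d(P)@T[:3,:3].T+T[:3,3]
    return cv2.projectPoints(c.reshape(-1,1,3),np.zeros(3),np.zeros(3),f["K"],np.array([float(f["k1"]),0,0,0]))[0][:,0]
def cloud(f):
    v,u=np.mgrid[:420,:560]; return px2w(f,u.ravel(),v.ravel()).reshape(420,560,3)
E
python3 - <<'E'
from h import *
for n,(a,b,c,d) in dict(top=(140,170,120,360),scene=(190,190,0,0)).items():
    f=dict(np.load(f"pics/{n}0.npz")); 
    if n=="top": x0,x1,y0,y1=170,360,125,265
    else: x0,x1,y0,y1=220,400,120,370
    s=4 if n=="top" else 2.4
    im=cv2.resize(f["frame"][y0:y1,x0:x1,::-1],None,fx=s,fy=s,interpolation=cv2.INTER_CUBIC); cv2.imwrite(f"pics/{n}_crop.png",im)
    C=cloud(f)
    P=C.reshape(-1,3)
    for lo,hi,nm in((.064,.075,'drumtop'),(.105,.122,'key'),(.025,.035,'chassis'),(.205,.225,'scope')):
        m=(P[:,2]>lo)&(P[:,2]<hi)&(P[:,0]>.25)&(P[:,0]<.65)&(P[:,1]>-.15)&(P[:,1]<.25)
        if m.sum()>0: print(n,nm,m.sum(),P[m].mean(0),P[m].min(0),P[m].max(0))
E
```

```text
top drumtop 1277 [0.57046147 0.03776239 0.0711649 ] [ 0.51669868 -0.058283    0.06401155] [0.64337439 0.17256648 0.07498987]
top key 221 [0.58514442 0.04936005 0.11195934] [ 0.53531542 -0.11412164  0.10520082] [0.6495913  0.17388826 0.12099883]
top chassis 1157 [0.52388772 0.11763615 0.0298332 ] [ 0.42867463 -0.07389304  0.02500058] [0.6457575  0.21056404 0.03498727]
top scope 320 [ 0.58627031 -0.09773157  0.21430645] [ 0.57115607 -0.13098557  0.20506735] [ 0.60981213 -0.04258211  0.22029698]
scene drumtop 1802 [0.57917566 0.04547709 0.07129625] [ 0.52469887 -0.04986642  0.06403196] [0.64999108 0.18646926 0.07496934]
scene key 382 [0.58628037 0.02974386 0.11168859] [ 0.53912486 -0.11827545  0.10502891] [0.64969951 0.1748597  0.12173484]
scene chassis 1899 [0.53989908 0.11532066 0.02998446] [ 0.43267991 -0.06669392  0.0250157 ] [0.64847522 0.20587992 0.03497471]
scene scope 417 [ 0.59067515 -0.09208215  0.2132471 ] [ 0.57522426 -0.13162224  0.20504026] [ 0.61286938 -0.04074125  0.21831413]
```

View pics/top_crop.png

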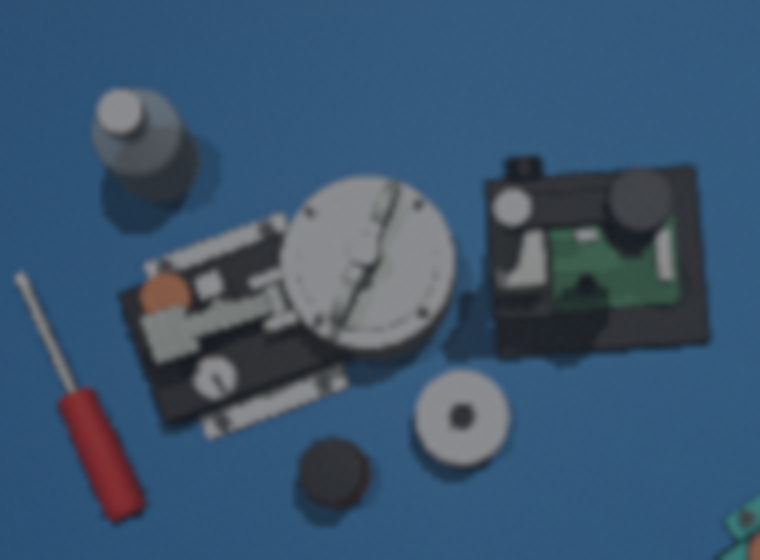

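View pics/scene_crop.png

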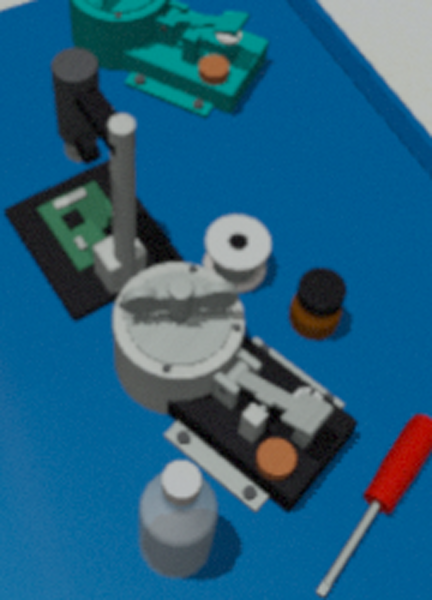

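```bash
python3 - <<'E'
from h import *
for n in("top","scene"):
    f=dict(np.load(f"pics/{n}0.npz")); P=cloud(f).reshape(-1,3)
    c0=np.array([.575,.04])
    near=lambda r:np.hypot(*(P[:,:2]-c0).T)<r
    m=near(.06)&(abs(P[:,2]-.07)<.004); c,r=cv2.minEnclosingCircle(P[m][:,:2].astype(np.float32)); print(n,'drum',c,r,P[m].mean(0))
    h,_,_=np.histogram2d(P[m][:,0],P[m][:,1],bins=5)
    m=near(.06)&(P[:,2]>.09)&(P[:,2]<.125); k=P[m]; (rc)=cv2.minAreaRect(k[:,:2].astype(np.float32)); print('key',m.sum(),k.mean(0),rc)
    d=np.linalg.svd(k[:,:2]-k[:,:2].mean(0))[2][0]; print('dir',np.degrees(np.arctan2(d[1],d[0])), k[:,2].max())
    m=(P[:,2]>.1)&near(.13)&~near(.065)&(P[:,1]<c0[1]); 
    for z0 in(.205,):
        m=(P[:,2]>z0)&(P[:,2]<.222)&(P[:,1]>-.065)&(P[:,1]<.02)&(P[:,0]>.5)&(P[:,0]<.65); print('col',m.sum(),P[m].mean(0),P[m].min(0),P[m].max(0))
        m=(P[:,2]>.205)&(P[:,2]<.222)&(P[:,1]<-.08)&(P[:,1]>-.15)&(P[:,0]>.5)&(P[:,0]<.65); print('head',m.sum(),P[m].mean(0),P[m].min(0),P[m].max(0))
# chassis px top
f=dict(np.load("pics/top0.npz")); 
# corners in crop/4 + offset at z=.03 : (122,293),(167,428)
print('chassis corners',px2w(f,[170+122/4,170+167/4],[125+293/4,125+428/4],.03))
print('tab corners', px2w(f,[170+140/4,170+157/4,170+200/4,170+185/4],[125+318/4,125+365/4,125+345/4,125+303/4],.078))
C=cloud(f); print('tabz',C[125+335//4,170+168//4], 'spool',C[125+400//4,170+440//4],'jar',C[125+470//4,170+330//4],'bottle',C[125+110//4,170+122//4])
print('key ends',px2w(f,[170+396/4,170+335/4],[125+185/4,125+330/4],.1), 'ctr',px2w(f,170+364/4,125+250/4,.115))
E
```

```text
top drum (0.5742824077606201, 0.02827502228319645) 0.049959003925323486 [0.57297987 0.02819337 0.07113904]
key 195 [0.57251629 0.02841666 0.11035014] ((0.5738380551338196, 0.028303559869527817), (0.01683567464351654, 0.08382810652256012), 74.5675048828125)
dir 158.6005940266621 0.12099883395831212
col 84 [ 0.58485026 -0.05200898  0.21351634] [ 0.57328743 -0.06304727  0.20540405] [ 0.60981213 -0.04258211  0.21921025]
head 233 [ 0.58684634 -0.11455887  0.21469891] [ 0.57115607 -0.13098557  0.20506735] [ 0.60372566 -0.08316375  0.22029698]
scene drum (0.5774770975112915, 0.028617635369300842) 0.049701862037181854 [0.58168679 0.03669722 0.07156843]
key 469 [0.57818685 0.03074087 0.10603329] ((0.5775204300880432, 0.029415659606456757), (0.017450375482439995, 0.08445079624652863), 73.81263732910156)
dir -21.54616964289344 0.11717897651124043
col 130 [ 0.58734169 -0.04895715  0.21249097] [ 0.57612793 -0.05913686  0.20504026] [ 0.61286938 -0.04074125  0.21687101]
head 287 [ 0.59218508 -0.11161612  0.2135896 ] [ 0.57522426 -0.13162224  0.20529473] [ 0.60770354 -0.09739108  0.21831413]
chassis corners [[0.55777405 0.17374117 0.03      ]
 [0.4783868  0.1440125  0.03      ]]
tab corners [[0.53758204 0.1543801  0.078     ]
 [0.51104481 0.14370342 0.078     ]
 [0.52293489 0.11987765 0.078     ]
 [0.5467096  0.12926649 0.078     ]]
tabz [0.53013211 0.13850883 0.07627096] spool [ 0.49747928 -0.01616427  0.04088315] jar [0.45582286 0.04688261 0.05669365] bottle [0.64539031 0.15984069 0.13669505]
key ends [[0.61325737 0.01042919 0.1       ]
 [0.53070261 0.04222108 0.1       ]] ctr [[0.57373046 0.02651052 0.115     ]]
```

Candidates for the unit: aluminium drum with black chassis, top (261,190), scene (295,255); turquoise look-alike, top (413,245), scene (270,118). The description says aluminium and black, and the crops show the winged key, lever tab and column beside it, so I choose the first. The key's axis is ≈(0.576, 0.029) and its wings lie along −21.4° (drum radius 50 mm, tab 118 mm out, key 112 mm high; all fit the given sizes).

```bash
cat >> h.py <<'E'
def need(p,yaw=None,s=None):
    from plant import state
    s=s or state(); q=s["tool_rot"]; M=R.from_quat([q[1],q[2],q[3],q[0]])
    y=np.degrees(np.arctan2(M.as_matrix()[1,0],M.as_matrix()[0,0]))
    if yaw is None: yaw=y
    t=R.from_euler('z',yaw,degrees=True)*R.from_euler('x',180,degrees=True)
    rv=np.degrees((M.inv()*t).as_rotvec())
    print('t',round(s["time"],2),'pos',s["tool_pos"].round(4),'yaw',y.round(2),'q6',np.degrees(s["joint_pos"][5]).round(1),'grip',round(s["gripper_width"],3))
    print('F',s["contact_force"].round(1),'T',s["ft_torque"].round(2))
    print('turn/5deg',(rv/5).round(2),'shift after turn /.04',(t.inv().apply(np.array(p)-s["tool_pos"])/.04).round(2))
E
python3 -c "
from h import *
need([.5757,.0288,.20],68.6)"
```

```text
t 0.1 pos [0.1676 0.6016 0.2302] yaw 74.43 q6 -6.8 grip 1.0
F [ 0.7  0.1 -1. ] T [-0.01  0.01  0.02]
turn/5deg [-0.    0.02  1.17] shift after turn /.04 [-9.61 14.72  0.76]
```

Call:
carry_out([
  [[0,0,0.6,0,0,0,0],[0,0,0.57,0,0,0,0],[0,0,0,-0.5,0.77,0.04,0],[0,0,0,-0.5,0.77,0.04,0],[0,0,0,-0.5,0.77,0.04,0],[0,0,0,-0.5,0.77,0.04,0],[0,0,0,-0.5,0.77,0.04,0],[0,0,0,-0.5,0.77,0.04,0]],
])

```text
time: 0.77
tool_pos: [0.2964, 0.4211, 0.2211]
tool_rot: [0.0, 0.826, 0.564, -0.0]
contact_force: [-0.1, 0.9, 0.2]
gripper_width: 0.499
```

Call:
carry_out([
  [[0,0,0,-0.5,0.77,0.04,0],[0,0,0,-0.5,0.77,0.04,0],[0,0,0,-0.5,0.77,0.04,0],[0,0,0,-0.5,0.77,0.04,0],[0,0,0,-0.5,0.77,0.04,0],[0,0,0,-0.5,0.77,0.04,0],[0,0,0,-0.5,0.77,0.04,0],[0,0,0,0,0,0,0]],
])

```text
time: 1.43
tool_pos: [0.4479, 0.2092, 0.2098]
tool_rot: [0.001, 0.828, 0.561, -0.001]
contact_force: [0.4, 0.9, -0.1]
gripper_width: 0.501
```

```bash
python3 -c "
from h import *
need([.5757,.0288,.20],68.6)"
```

```text
t 1.43 pos [0.4479 0.2092 0.2098] yaw 68.2 q6 -51.7 grip 0.501
F [ 0.4  0.9 -0.1] T [-0.01 -0.01  0.  ]
turn/5deg [ 0.01  0.03 -0.08] shift after turn /.04 [-3.03  4.62  0.24]
```

Call:
carry_out([
  [[0,0,-0.08,-0.5,0.77,0.04,0],[0,0,0,-0.5,0.77,0.04,0],[0,0,0,-0.5,0.77,0.04,0],[0,0,0,-0.5,0.77,0.04,0],[0,0,0,-0.5,0.77,0.04,0],[0,0,0,-0.5,0.77,0.04,0],[0,0,0,0,0,0,0]],
])

```text
time: 2.02
tool_pos: [0.5769, 0.0311, 0.2]
tool_rot: [0.001, 0.826, 0.564, -0.001]
contact_force: [-0.5, 0.0, 1.7]
gripper_width: 0.5
```

```bash
python3 - <<'E'
from h import *
from plant import grab_frame
need([.5757,.0288,.082],68.6)
f=grab_frame("scene"); cv2.imwrite("pics/scene1.png",cv2.resize(f["frame"][:,:,::-1],(784,588)))
E
```

```text
t 2.02 pos [0.5769 0.0311 0.2   ] yaw 68.7 q6 -72.9 grip 0.5
F [-0.5  0.   1.7] T [-0.02  0.01 -0.01]
turn/5deg [0.01 0.02 0.02] shift after turn /.04 [-0.07 -0.01  2.95]
```

View pics/scene1.png

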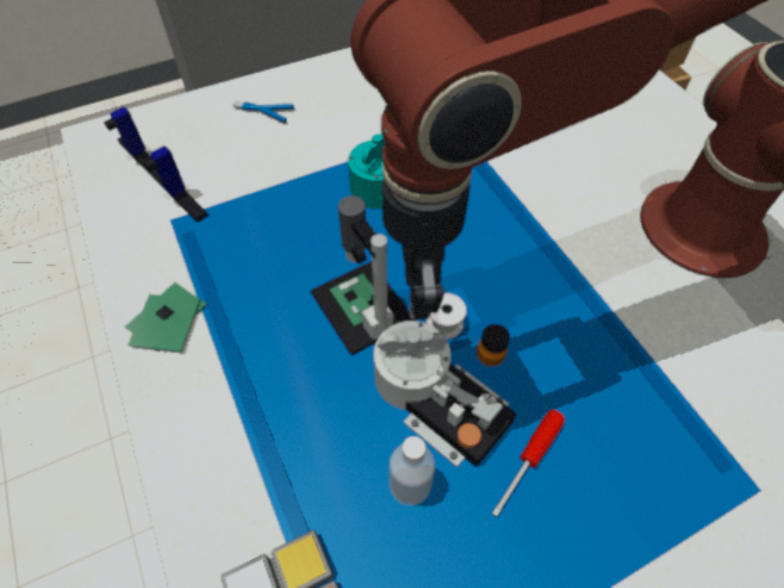

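```bash
python3 - <<'E'
from h import *
from plant import state
s=state();print(np.degrees(s['joint_pos']).round(1),s['tool_rot'])
f=dict(np.load("pics/scene0.npz")); print(w2px(f,[s['tool_pos'],[.5757,.0288,.115],[.5757,.0288,.3]])*1.4)
E
```

```text
[ -4.1  -2.3 100.8  -0.   81.6 -72.8] [-4.73754070e-04  8.25290263e-01  5.64708232e-01 -6.08520040e-04]
[[419.50147245 299.30334162]
 [414.56630396 335.2254597 ]
 [421.83144682 237.54261417]]
```

Call:
carry_out([
  [[0,0,0,-0.05,0,0.75,0],[0,0,0,0,0,0.75,0],[0,0,0,0,0,0.6,0],[0,0,0,0,0,0.5,0],[0,0,0,0,0,0.3,0],[0,0,0,0,0,0,0]],
])

```text
time: 2.57
tool_pos: [0.5711, 0.0347, 0.0812]
tool_rot: [-0.002, 0.824, 0.567, -0.003]
contact_force: [-1.5, 0.0, -0.7]
gripper_width: 0.5
```

```bash
python3 - <<'E'
from h import *
from plant import grab_frame
need([.5757,.0288,.084],68.6)
f=grab_frame("scene"); cv2.imwrite("pics/scene2.png",cv2.resize(f["frame"][130:300,210:410,::-1],None,fx=3.5,fy=3.5))
E
```

```text
t 2.57 pos [0.5711 0.0347 0.0812] yaw 69.04 q6 -73.0 grip 0.5
F [-1.5  0.  -0.7] T [-0.01 -0.01 -0.03]
turn/5deg [-0.08  0.02  0.09] shift after turn /.04 [-0.09  0.16 -0.07]
```

View pics/scene2.png

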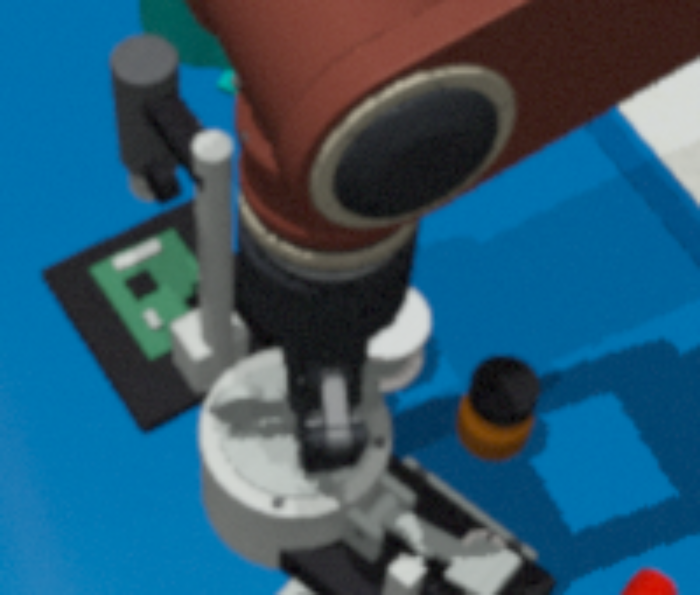

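```bash
python3 - <<'E'
from h import *
from plant import state,grab_frame
s=state();print(np.degrees(s['joint_pos']).round(2),s['joint_efforts'].round(2),s['joint_vel'].round(3))
f=grab_frame("scene");C=cloud(f);np.savez("pics/s2.npz",**f)
# wrist housing points
P=C.reshape(-1,3);m=(abs(P[:,0]-.57)<.12)&(abs(P[:,1]-.03)<.12)&(P[:,2]>.12)
for lo in np.arange(.14,.5,.02):
    k=P[m&(P[:,2]>=lo)&(P[:,2]<lo+.02)]
    if len(k): print(lo.round(2),len(k),k.min(0).round(3),k.max(0).round(3))
s=state();print(s['tool_pos'],s['joint_efforts'].round(2))
E
```

```text
[-4.0000e+00  4.0900e+00  1.0611e+02  1.0000e-02  7.0000e+01 -7.3040e+01] [-1.000e-02 -3.535e+01 -3.236e+01  0.000e+00 -2.000e-02  0.000e+00] [-0.005 -0.032 -0.049 -0.002  0.    -0.001]
0.14 195 [ 0.568 -0.053  0.14 ] [0.645 0.15  0.16 ]
0.16 195 [ 0.564 -0.053  0.16 ] [0.607 0.098 0.18 ]
0.18 508 [ 0.561 -0.09   0.18 ] [0.614 0.1   0.2  ]
0.2 492 [ 0.546 -0.09   0.2  ] [0.614 0.073 0.22 ]
0.22 367 [0.544 0.018 0.22 ] [0.611 0.073 0.24 ]
0.24 633 [0.541 0.015 0.24 ] [0.611 0.073 0.26 ]
0.26 268 [0.549 0.022 0.26 ] [0.61  0.072 0.28 ]
0.28 360 [0.559 0.014 0.28 ] [0.611 0.072 0.3  ]
0.3 104 [0.598 0.023 0.3  ] [0.611 0.06  0.32 ]
0.32 380 [ 0.527 -0.008  0.32 ] [0.612 0.098 0.34 ]
0.34 1035 [ 0.472 -0.024  0.34 ] [0.62  0.101 0.36 ]
0.36 2695 [ 0.45  -0.024  0.36 ] [0.62  0.102 0.38 ]
0.38 4736 [ 0.45  -0.024  0.38 ] [0.617 0.1   0.4  ]
0.4 4465 [ 0.45  -0.022  0.4  ] [0.6  0.1  0.42]
0.42 3116 [ 0.45  -0.019  0.42 ] [0.546 0.1   0.44 ]
0.44 1699 [ 0.45  -0.015  0.44 ] [0.488 0.099 0.46 ]
[0.57401026 0.03415239 0.08526698] [  0.06 -35.12 -32.02   0.     0.04   0.  ]
```

Call:
carry_out([
  [[0,0,0,0,0,0,0],[0,0,0,0,0,0,0]],
])

```text
time: 2.83
tool_pos: [0.5754, 0.0336, 0.087]
tool_rot: [0.001, 0.824, 0.566, 0.001]
contact_force: [0.1, 0.3, -0.6]
gripper_width: 0.504
```

```bash
python3 - <<'E'
from h import *
need([.5757,.0288,.084],68.6)
E
```

```text
t 2.83 pos [0.5754 0.0336 0.087 ] yaw 69.0 q6 -73.1 grip 0.504
F [ 0.1  0.3 -0.6] T [0.01 0.03 0.02]
turn/5deg [ 0.04 -0.01  0.08] shift after turn /.04 [-0.11  0.05  0.08]
```

Call:
carry_out([
  [[0,0,0.08,-0.11,0.05,0.08,0],[0,0,0,0,0,0,0],[0,0,0,0,0,0,-1],[0,0,0,0,0,0,-1],[0,0,0,0,0,0,-1],[0,0,0,0,0,0,-1]],
])

```text
time: 3.33
tool_pos: [0.575, 0.0295, 0.0822]
tool_rot: [-0.0, 0.826, 0.563, 0.001]
contact_force: [1.8, 6.4, 0.7]
gripper_width: 0.195
```

```bash
python3 - <<'E'
from h import *
need([.5757,.0288,.084],68.6)
E
```

```text
t 3.33 pos [0.575  0.0295 0.0822] yaw 68.57 q6 -73.1 grip 0.195
F [1.8 6.4 0.7] T [ 0.73 -0.17  0.05]
turn/5deg [ 0.01 -0.03 -0.01] shift after turn /.04 [-0.01  0.02 -0.04]
```

Call:
carry_out([
  [[0,0,0,0.04,0,0,-1],[0,0,0.6,0,0,0,-1],[0,0,0.8,0,0,0,-1],[0,0,0.8,0,0,0,-1],[0,0,0.8,0,0,0,-1],[0,0,0.8,0,0,0,-1]],
])

```text
time: 3.83
tool_pos: [0.5754, 0.0303, 0.0822]
tool_rot: [0.0, 0.909, 0.418, 0.0]
contact_force: [1.7, 3.2, 1.8]
gripper_width: 0.189
```

```bash
python3 - <<'E'
from h import *
from plant import grab_frame
need([.5757,.0288,.084],68.6)
f=grab_frame("scene"); cv2.imwrite("pics/scene3.png",cv2.resize(f["frame"][200:340,230:390,::-1],None,fx=4,fy=4,interpolation=cv2.INTER_CUBIC))
E
```

```text
t 3.83 pos [0.5754 0.0303 0.0822] yaw 49.39 q6 -53.8 grip 0.189
F [1.7 3.2 1.8] T [ 0.46 -0.08  0.03]
turn/5deg [ 0.01 -0.01 -3.84] shift after turn /.04 [-0.03  0.02 -0.05]
```

View pics/scene3.png

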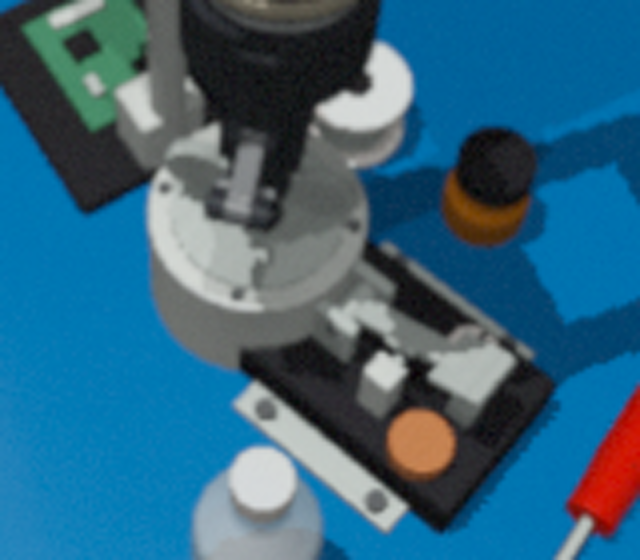

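```bash
python3 - <<'E'
from h import *
from plant import grab_frame
f=grab_frame("scene");np.savez("pics/s3.npz",**f)
t=grab_frame("top"); cv2.imwrite("pics/top3.png",cv2.resize(t["frame"][150:240,190:310,::-1],None,fx=6,fy=6,interpolation=cv2.INTER_CUBIC))
C=cloud(f);P=C.reshape(-1,3)
c=np.array([.5765,.029])
m=(P[:,2]>.082)&(P[:,2]<.118)&(np.hypot(*(P[:,:2]-c).T)<.05)
k=P[m];d=k[:,:2]-c;r=np.hypot(*d.T);a=np.degrees(np.arctan2(d[:,1],d[:,0]))
for lo in range(-180,180,15):
    q=(a>=lo)&(a<lo+15)&(r>.016)
    if q.sum(): print(lo,q.sum(),r[q].mean().round(3),k[q][:,2].mean().round(3))
im=cv2.resize(f["frame"][200:340,230:390,::-1],None,fx=4,fy=4,interpolation=cv2.INTER_CUBIC)
for ang,col in((-21.4,(0,0,255)),(-40.6,(0,255,0))):
    for s in(1,-1):
        u=s*.028*np.array([np.cos(np.radians(ang)),np.sin(np.radians(ang))])
        p=(w2px(f,[*(c+u),.099])[0]-[230,200])*4; cv2.circle(im,tuple(int(x) for x in p),4,col,-1)
cv2.imwrite("pics/ov3.png",im)
E
```

```text
-60 6 0.029 0.112
-45 110 0.032 0.105
-30 29 0.022 0.102
60 1 0.022 0.093
75 3 0.018 0.095
90 5 0.017 0.099
120 99 0.027 0.101
135 60 0.032 0.109
150 3 0.021 0.112
```

View pics/ov3.png

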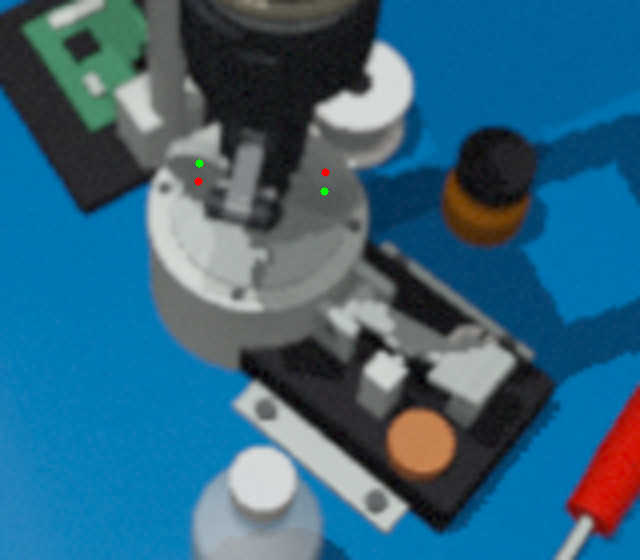

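View pics/top3.png

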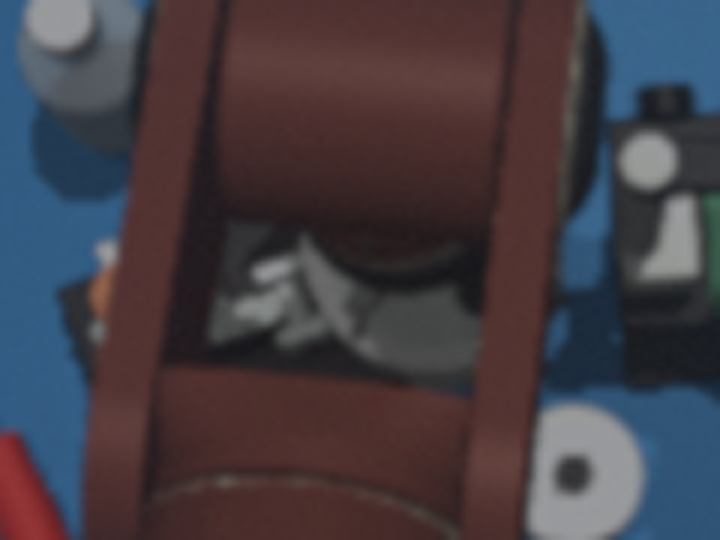

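The depth now shows the wings at about −40°/138°, so the key follows the gripper. I'll keep winding.

Call:
carry_out([
  [[0,0,0.9,0,0,0,-1],[0,0,0.9,0,0,0,-1],[0,0,0.9,0,0,0,-1],[0,0,0.9,0,0,0,-1],[0,0,0.9,0,0,0,-1],[0,0,0.9,0,0,0,-1],[0,0,0.9,0,0,0,-1],[0,0,0.9,0,0,0,-1]],
])

```text
time: 4.65
tool_pos: [0.5765, 0.031, 0.0822]
tool_rot: [-0.001, 0.993, 0.117, 0.002]
contact_force: [5.8, 5.7, -1.0]
gripper_width: 0.193
```

```bash
cat > chk.py <<'E'
from h import *
import sys
from plant import state,grab_frame
need([.5755,.0305,.083])
def wings():
    f=grab_frame("scene");P=cloud(f).reshape(-1,3);c=np.array([.5765,.029])
    m=(P[:,2]>.086)&(P[:,2]<.118);d=P[:,:2]-c;r=np.hypot(*d.T);m&=(r>.02)&(r<.045)
    a=np.degrees(np.arctan2(d[m,1],d[m,0]))
    h=np.histogram(a,bins=np.arange(-180,181,15))[0]; print({int(-180+15*i):int(n) for i,n in enumerate(h) if n>4})
if len(sys.argv)>1: wings()
E
python3 chk.py 1
```

```text
t 4.65 pos [0.5765 0.031  0.0822] yaw 13.48 q6 -17.9 grip 0.193
F [ 5.8  5.7 -1. ] T [ 0.92 -0.84  0.09]
turn/5deg [-0.01 -0.05  0.  ] shift after turn /.04 [-0.03  0.01 -0.02]
{15: 6, 30: 15, 90: 101, 105: 27, 165: 5}
```

Call:
carry_out([
  [[0,0,0.9,0.03,-0.02,0,-1],[0,0,0.9,0,0,0,-1],[0,0,0.9,0,0,0,-1],[0,0,0.9,0,0,0,-1],[0,0,0.9,0,0,0,-1],[0,0,0.9,0,0,0,-1],[0,0,0.9,0,0,0,-1],[0,0,0.9,0,0,0,-1]],
])

```text
time: 5.37
tool_pos: [0.578, 0.031, 0.0823]
tool_rot: [-0.0, 0.981, -0.195, 0.003]
contact_force: [7.9, 1.8, -2.9]
gripper_width: 0.191
```

```bash
python3 chk.py 1
```

```text
t 5.37 pos [0.578  0.031  0.0823] yaw -22.53 q6 18.2 grip 0.191
F [ 7.9  1.8 -2.9] T [ 0.38 -0.99  0.11]
turn/5deg [-0.02 -0.06  0.  ] shift after turn /.04 [-0.05  0.04 -0.02]
{-15: 12, 0: 7, 45: 15, 60: 74, 135: 8}
```

Call:
carry_out([
  [[0,0,0.9,0.03,-0.02,0,-1],[0,0,0.9,0,0,0,-1],[0,0,0.9,0,0,0,-1],[0,0,0.9,0,0,0,-1],[0,0,0.9,0,0,0,-1],[0,0,0.9,0,0,0,-1],[0,0,0.9,0,0,0,-1],[0,0,0.9,0,0,0,-1]],
])

```text
time: 6.08
tool_pos: [0.5793, 0.0301, 0.0822]
tool_rot: [-0.0, 0.872, -0.489, 0.003]
contact_force: [8.0, -2.3, -2.0]
gripper_width: 0.195
```

```bash
python3 chk.py 1
```

```text
t 6.08 pos [0.5793 0.0301 0.0822] yaw -58.53 q6 54.3 grip 0.195
F [ 8.  -2.3 -2. ] T [-0.21 -0.93  0.09]
turn/5deg [-0.03 -0.05  0.  ] shift after turn /.04 [-0.06  0.08 -0.02]
{-45: 13, -30: 5, 15: 37, 30: 78, 90: 17, 105: 6}
```

Call:
carry_out([
  [[0,0,0.9,0,0,0,-1],[0,0,0.9,0,0,0,-1],[0,0,0.9,0,0,0,-1],[0,0,0.9,0,0,0,-1],[0,0,0.9,0,0,0,-1],[0,0,0.9,0,0,0,-1],[0,0,0.9,0,0,0,-1],[0,0,0.9,0,0,0,-1]],
])

```text
time: 6.8
tool_pos: [0.5796, 0.0287, 0.0823]
tool_rot: [0.0, -0.679, 0.735, -0.004]
contact_force: [6.8, -7.9, -3.1]
gripper_width: 0.19
```

```bash
python3 chk.py 1
```

```text
t 6.8 pos [0.5796 0.0287 0.0823] yaw -94.54 q6 90.3 grip 0.19
F [ 6.8 -7.9 -3.1] T [-0.84 -1.09  0.12]
turn/5deg [-0.07 -0.06  0.  ] shift after turn /.04 [-0.04  0.11 -0.02]
{-15: 57, 0: 72, 60: 5, 165: 48}
```

Call:
carry_out([
  [[0,0,0.9,0.03,0,0,-1],[0,0,0.9,0,0,0,-1],[0,0,0.9,0,0,0,-1],[0,0,0.9,0,0,0,-1],[0,0,0.9,0,0,0,-1],[0,0,0.9,0,0,0,-1],[0,0,0.9,0,0,0,-1],[0,0,0.9,0,0,0,-1]],
])

```text
time: 7.52
tool_pos: [0.5791, 0.0273, 0.0822]
tool_rot: [0.001, -0.418, 0.908, -0.004]
contact_force: [4.8, -7.4, -1.0]
gripper_width: 0.193
```

```bash
python3 chk.py 1
```

```text
t 7.52 pos [0.5791 0.0273 0.0822] yaw -130.53 q6 126.2 grip 0.193
F [ 4.8 -7.4 -1. ] T [-1.03 -0.84  0.09]
turn/5deg [-0.08 -0.02  0.  ] shift after turn /.04 [-0.    0.12 -0.02]
{-45: 102, -30: 14, 120: 64, 135: 71}
```

Call:
carry_out([
  [[0,0,0.9,0,0,0,-1],[0,0,0.9,0,0,0,-1],[0,0,0.9,0,0,0,-1],[0,0,0.9,0,0,0,-1],[0,0,0.9,0,0,0,-1],[0,0,0.9,0,0,0,-1],[0,0,0.9,0,0,0,-1],[0,0,0.9,0,0,0,-1]],
])

```text
time: 8.23
tool_pos: [0.5779, 0.0266, 0.0822]
tool_rot: [0.0, -0.117, 0.993, -0.004]
contact_force: [1.0, -10.1, 2.3]
gripper_width: 0.192
```

```bash
python3 chk.py 1
```

```text
t 8.23 pos [0.5779 0.0266 0.0822] yaw -166.52 q6 162.1 grip 0.192
F [  1.  -10.1   2.3] T [-1.41 -0.06  0.1 ]
turn/5deg [-0.09 -0.01  0.  ] shift after turn /.04 [ 0.03  0.11 -0.02]
{0: 5, 15: 12, 90: 99, 105: 26}
```

Call:
carry_out([
  [[0,0,0,0,0,0,0],[0,0,0,0,0,0,0],[0,0,0,0,0,0,0],[0,0,0,0,0,0,0],[0,0,0,0,0,-0.7,0],[0,0,0,0,0,-0.8,0],[0,0,0,0,0,0,0]],
])

```text
time: 8.87
tool_pos: [0.581, 0.0302, 0.1486]
tool_rot: [0.005, -0.119, 0.993, -0.001]
contact_force: [1.2, 0.1, 1.0]
gripper_width: 0.501
```

```bash
python3 chk.py 1; python3 - <<'E'
from h import *
from plant import grab_frame
f=grab_frame("scene"); cv2.imwrite("pics/scene4.png",cv2.resize(f["frame"][200:340,230:390,::-1],None,fx=4,fy=4,interpolation=cv2.INTER_CUBIC))
P=cloud(f).reshape(-1,3);c=np.array([.5765,.029]);m=(P[:,2]>.086)&(P[:,2]<.116);d=P[:,:2]-c;r=np.hypot(*d.T);m&=(r<.045)
k=P[m][:,:2];dd=np.linalg.svd(k-k.mean(0))[2][0];print(m.sum(),k.mean(0),np.degrees(np.arctan2(dd[1],dd[0])),cv2.minAreaRect(k.astype(np.float32)))
E
```

```text
t 8.87 pos [0.581  0.0302 0.1486] yaw -166.36 q6 162.0 grip 0.501
F [1.2 0.1 1. ] T [-0.   -0.04  0.03]
turn/5deg [-0.04  0.12 -0.  ] shift after turn /.04 [0.13 0.04 1.64]
{-60: 10, 105: 107, 120: 26}
336 [0.57245148 0.04186713] 122.15107040881638 ((0.5767284631729126, 0.03210779279470444), (0.017285050824284554, 0.07765208929777145), 24.927400588989258)
```

View pics/scene4.png

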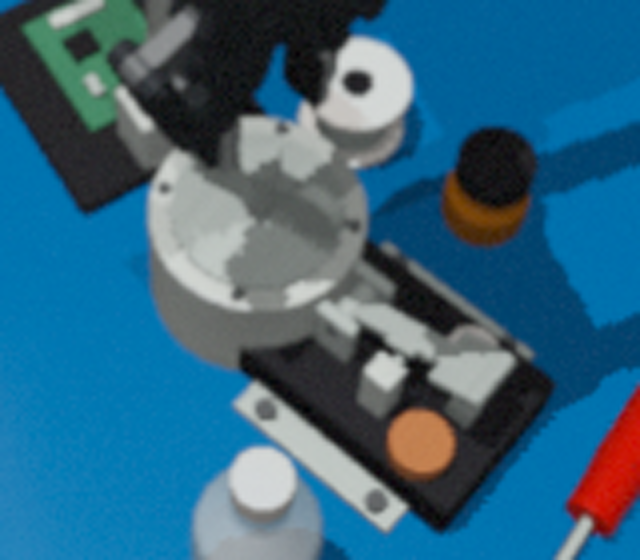

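Call:
carry_out([
  [[0,0,-1,0,0,0,0],[0,0,-1,0,0,0,0],[0,0,-1,0,0,0,0],[0,0,-1,0,0,0,0],[0,0,-1,0,0,0,0],[0,0,-1,0,0,0,0],[0,0,-1,0,0,0,0],[0,0,-1,0,0,0,0]],
])

```text
time: 9.63
tool_pos: [0.5761, 0.0305, 0.1397]
tool_rot: [-0.001, -0.453, 0.892, 0.001]
contact_force: [-0.3, -0.7, 1.2]
gripper_width: 0.496
```

Call:
carry_out([
  [[0,0,-1,0,0,0,0],[0,0,-1,0,0,0,0],[0,0,-1,0,0,0,0],[0,0,-1,0,0,0,0],[0,0,-1,0,0,0,0],[0,0,-1,0,0,0,0],[0,0,-1,0,0,0,0],[0,0,-1,0,0,0,0]],
])

```text
time: 10.3
tool_pos: [0.576, 0.0305, 0.1396]
tool_rot: [0.001, 0.731, -0.683, -0.001]
contact_force: [0.3, 0.0, 0.5]
gripper_width: 0.502
```

Call:
carry_out([
  [[0,0,-1,0,0,0,0],[0,0,-1,0,0,0,0],[0,0,-1,0,0,0,0],[0,0,-1,0,0,0,0],[0,0,-1,0,0,0,0],[0,0,-1,0,0,0,0],[0,0,-1,0,0,0,0],[0,0,-1,0,0,0,0]],
])

```text
time: 10.97
tool_pos: [0.576, 0.0304, 0.1396]
tool_rot: [0.001, 0.92, -0.392, -0.002]
contact_force: [0.4, -0.1, -0.6]
gripper_width: 0.503
```

Call:
carry_out([
  [[0,0,-1,0,0,0,0],[0,0,-1,0,0,0,0],[0,0,-1,0,0,0,0],[0,0,-1,0,0,0,0],[0,0,-1,0,0,0,0],[0,0,-1,0,0,0,0],[0,0,-1,0,0,0,0],[0,0,-1,0,0,0,0]],
])

```text
time: 11.63
tool_pos: [0.576, 0.0305, 0.1397]
tool_rot: [-0.0, 0.999, -0.054, -0.002]
contact_force: [-0.5, 0.9, 0.3]
gripper_width: 0.499
```

Call:
carry_out([
  [[0,0,-1,0,0,0,0],[0,0,-1,0,0,0,0],[0,0,-1,0,0,0,0],[0,0,-1,0,0,0,0],[0,0,-1,0,0,0,0],[0,0,-1,0,0,0,0],[0,0,-0.9,0,0,0,0],[0,0,0,0,0,0,0]],
])

```text
time: 12.3
tool_pos: [0.5761, 0.0304, 0.1398]
tool_rot: [-0.0, 0.97, 0.243, -0.002]
contact_force: [1.0, -0.9, 0.3]
gripper_width: 0.504
```

```bash
python3 - <<'E'
from h import *
from plant import grab_frame
need([.5765,.0295,.083],28)
for n in("scene","top"):
    f=grab_frame(n)
    P=cloud(f).reshape(-1,3);c=np.array([.5765,.029]);m=(P[:,2]>.086)&(P[:,2]<.116);d=P[:,:2]-c;r=np.hypot(*d.T);m&=(r<.05)
    k=P[m][:,:2]
    if len(k)<5: continue
    dd=np.linalg.svd(k-k.mean(0))[2][0];print(m.sum(),k.mean(0),np.degrees(np.arctan2(dd[1],dd[0])),cv2.minAreaRect(k.astype(np.float32)))
    if n=="scene": cv2.imwrite("pics/scene5.png",cv2.resize(f["frame"][200:340,230:390,::-1],None,fx=4,fy=4,interpolation=cv2.INTER_CUBIC))
E
```

```text
t 12.3 pos [0.5761 0.0304 0.1398] yaw 28.18 q6 -32.5 grip 0.504
F [ 1.  -0.9  0.3] T [ 0.01  0.01 -0.03]
turn/5deg [-0.02  0.03  0.04] shift after turn /.04 [-0.    0.03  1.42]
279 [0.57012124 0.04565627] 122.80719384309951 ((0.5758166909217834, 0.03214683383703232), (0.016144346445798874, 0.07709793746471405), 24.864301681518555)
38 [0.55634874 0.05762705] -76.23660686061176 ((0.5577903985977173, 0.05707588791847229), (0.008485390804708004, 0.019482994452118874), 18.183223724365234)
```

View pics/scene5.png

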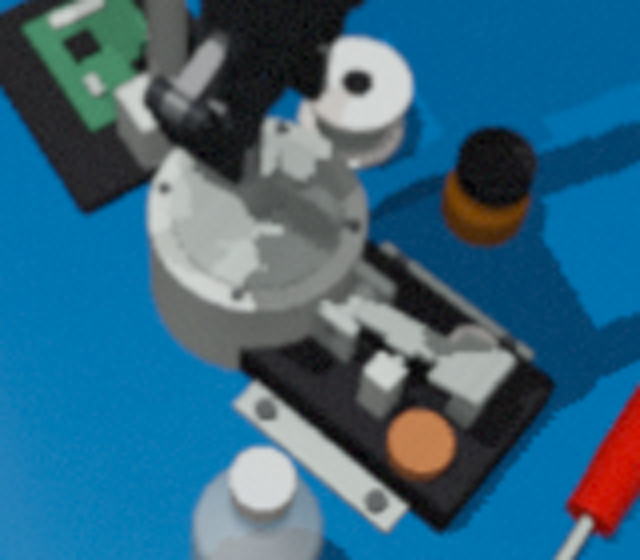

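Call:
carry_out([
  [[0,0,0,0,0.02,0.5,0],[0,0,0,0,0,0.5,0],[0,0,0,0,0,0.4,0],[0,0,0,0,0,0,0],[0,0,0,0,0,0,0],[0,0,0,0,0,0,0]],
])

```text
time: 12.9
tool_pos: [0.5781, 0.0295, 0.0865]
tool_rot: [0.0, 0.97, 0.242, 0.0]
contact_force: [-0.0, -0.5, -0.9]
gripper_width: 0.505
```

Call:
carry_out([
  [[0,0,0,0,0,0,-1],[0,0,0,0,0,0,-1],[0,0,0,0,0,0,-1],[0,0,0,0,0,0,-1],[0,0,0.5,0,0,0,-1],[0,0,0.9,0,0,0,-1],[0,0,0.9,0,0,0,-1],[0,0,0.9,0,0,0,-1]],
])

```text
time: 13.57
tool_pos: [0.5774, 0.0288, 0.0875]
tool_rot: [0.001, 0.995, 0.103, -0.001]
contact_force: [-5.4, -2.6, 6.2]
gripper_width: 0.188
```

```bash
python3 chk.py 1
```

```text
t 13.57 pos [0.5774 0.0288 0.0875] yaw 11.88 q6 -16.3 grip 0.188
F [-5.4 -2.6  6.2] T [-0.36  0.9   0.1 ]
turn/5deg [0.02 0.01 0.  ] shift after turn /.04 [-0.04 -0.05  0.11]
{-75: 6, 15: 15, 90: 101, 105: 23}
```

Call:
carry_out([
  [[0,0,0.9,-0.03,0,0,-1],[0,0,0.9,0,0,0,-1],[0,0,0.9,0,0,0,-1],[0,0,0.9,0,0,0,-1],[0,0,0.9,0,0,0,-1],[0,0,0.9,0,0,0,-1],[0,0,0.9,0,0,0,-1],[0,0,0.9,0,0,0,-1]],
])

```text
time: 14.28
tool_pos: [0.5773, 0.0288, 0.0876]
tool_rot: [0.0, 0.978, -0.209, 0.001]
contact_force: [-1.6, -1.3, 3.0]
gripper_width: 0.19
```

Call:
carry_out([
  [[0,0,0.9,0,0,0,-1],[0,0,0.9,0,0,0,-1],[0,0,0.9,0,0,0,-1],[0,0,0.9,0,0,0,-1],[0,0,0.9,0,0,0,-1],[0,0,0.9,0,0,0,-1],[0,0,0.9,0,0,0,-1],[0,0,0.9,0,0,0,-1]],
])

```text
time: 14.95
tool_pos: [0.5773, 0.0288, 0.0876]
tool_rot: [-0.0, 0.865, -0.501, 0.001]
contact_force: [-1.8, -0.8, 3.6]
gripper_width: 0.189
```

```bash
python3 chk.py 1
```

```text
t 14.95 pos [0.5773 0.0288 0.0876] yaw -60.13 q6 55.7 grip 0.189
F [-1.8 -0.8  3.6] T [-0.19  0.3   0.13]
turn/5deg [-0.01 -0.02  0.  ] shift after turn /.04 [-0.06  0.02  0.11]
{-45: 12, 15: 37, 30: 74, 90: 5, 105: 6}
```

Call:
carry_out([
  [[0,0,0.9,0,0,0,-1],[0,0,0.9,0,0,0,-1],[0,0,0.9,0,0,0,-1],[0,0,0.9,0,0,0,-1],[0,0,0.9,0,0,0,-1],[0,0,0.9,0,0,0,-1],[0,0,0.9,0,0,0,-1],[0,0,0.9,0,0,0,-1]],
])

```text
time: 15.67
tool_pos: [0.5773, 0.0288, 0.0876]
tool_rot: [0.0, -0.669, 0.743, -0.001]
contact_force: [-1.7, -1.4, 4.5]
gripper_width: 0.191
```

```bash
python3 chk.py 1
```

```text
t 15.67 pos [0.5773 0.0288 0.0876] yaw -96.04 q6 91.6 grip 0.191
F [-1.7 -1.4  4.5] T [-0.22  0.31  0.17]
turn/5deg [-0.02 -0.01  0.  ] shift after turn /.04 [-0.04  0.05  0.11]
{-15: 73, 0: 59, 165: 38}
```

Call:
carry_out([
  [[0,0,0.9,0,0,0,-1],[0,0,0.9,0,0,0,-1],[0,0,0.9,0,0,0,-1],[0,0,0.9,0,0,0,-1],[0,0,0.8,0,0,0,-1],[0,0,0.6,0,0,0,-1]],
])

```text
time: 16.22
tool_pos: [0.5773, 0.0288, 0.0875]
tool_rot: [0.001, -0.493, 0.87, -0.001]
contact_force: [-2.4, -2.2, 5.3]
gripper_width: 0.189
```

```bash
python3 chk.py 1
```

```text
t 16.22 pos [0.5773 0.0288 0.0875] yaw -120.91 q6 116.4 grip 0.189
F [-2.4 -2.2  5.3] T [-0.29  0.48  0.14]
turn/5deg [-0.03  0.   -0.  ] shift after turn /.04 [-0.01  0.06  0.11]
{-45: 18, -30: 115, 135: 102, 150: 25}
```

Call:
carry_out([
  [[0,0,0.6,0,0,0,-1],[0,0,0.6,0,0,0,-1],[0,0,0.5,0,0,0,-1],[0,0,0.5,0,0,0,-1]],
])

```text
time: 16.6
tool_pos: [0.5774, 0.0288, 0.0876]
tool_rot: [0.001, -0.408, 0.913, -0.001]
contact_force: [-2.1, -2.3, 5.1]
gripper_width: 0.188
```

```bash
python3 chk.py 1
```

```text
t 16.6 pos [0.5774 0.0288 0.0876] yaw -131.87 q6 127.4 grip 0.188
F [-2.1 -2.3  5.1] T [-0.28  0.37  0.09]
turn/5deg [-0.03  0.01 -0.  ] shift after turn /.04 [-0.    0.06  0.11]
{-45: 107, -30: 12, 120: 70, 135: 65}
```

Call:
carry_out([
  [[0,0,0.5,0,0,0,-1],[0,0,0.4,0,0,0,-1],[0,0,0.4,0,0,0,-1]],
])

```text
time: 16.9
tool_pos: [0.5773, 0.0288, 0.0875]
tool_rot: [0.001, -0.356, 0.935, -0.001]
contact_force: [-1.6, -2.9, 5.4]
gripper_width: 0.194
```

```bash
python3 chk.py 1
```

```text
t 16.9 pos [0.5773 0.0288 0.0875] yaw -138.34 q6 133.9 grip 0.194
F [-1.6 -2.9  5.4] T [-0.3   0.35  0.16]
turn/5deg [-0.02  0.01 -0.  ] shift after turn /.04 [0.01 0.06 0.11]
{-60: 15, -45: 73, 120: 112, 135: 23}
```

Call:
carry_out([
  [[0,0,0.4,0,0,0,-1],[0,0,0.4,0,0,0,-1],[0,0,0,0,0,0,-1]],
])

```text
time: 17.2
tool_pos: [0.5778, 0.0283, 0.0875]
tool_rot: [0.001, -0.323, 0.946, -0.002]
contact_force: [-0.4, -4.7, 5.5]
gripper_width: 0.187
```

```bash
python3 chk.py 1
```

```text
t 17.2 pos [0.5778 0.0283 0.0875] yaw -142.3 q6 137.8 grip 0.187
F [-0.4 -4.7  5.5] T [-0.78  0.07  0.03]
turn/5deg [-0.04  0.01 -0.  ] shift after turn /.04 [0.01 0.08 0.11]
{-60: 12, -45: 50, 120: 110, 135: 24}
```

Call:
carry_out([
  [[0,0,0.5,0,0,0,-1],[0,0,0.5,0,0,0,-1],[0,0,0,0,0,0,-1]],
])

```text
time: 17.5
tool_pos: [0.5773, 0.0289, 0.0875]
tool_rot: [0.001, -0.281, 0.96, -0.001]
contact_force: [-1.4, -2.2, 8.2]
gripper_width: 0.191
```

```bash
python3 chk.py 1;  python3 - <<'E'
from h import *
from plant import grab_frame
f=grab_frame("scene"); cv2.imwrite("pics/scene6.png",cv2.resize(f["frame"][200:340,230:390,::-1],None,fx=4,fy=4,interpolation=cv2.INTER_CUBIC))
E
```

```text
t 17.5 pos [0.5773 0.0289 0.0875] yaw -147.34 q6 142.9 grip 0.191
F [-1.4 -2.2  8.2] T [-0.34  0.4   0.04]
turn/5deg [-0.02  0.01 -0.  ] shift after turn /.04 [0.02 0.06 0.11]
{-60: 9, -45: 28, 120: 108, 135: 30}
```

View pics/scene6.png

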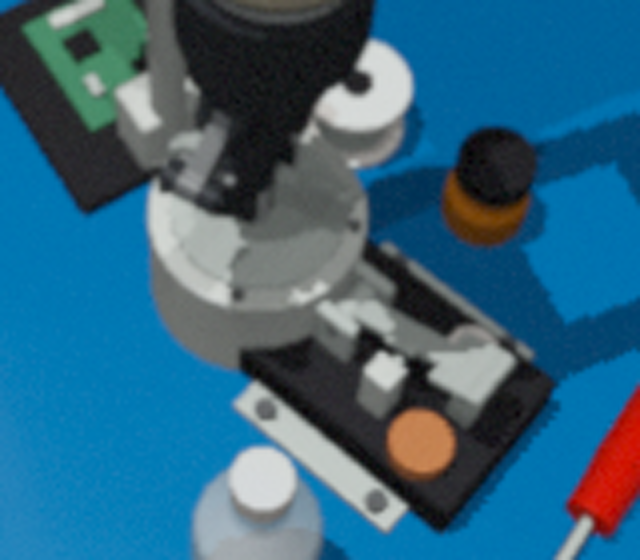

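Call:
carry_out([
  [[0,0,0.5,0,0,0,-1],[0,0,0.5,0,0,0,-1],[0,0,0,0,0,0,-1]],
])

```text
time: 17.85
tool_pos: [0.5774, 0.0289, 0.0875]
tool_rot: [0.001, -0.239, 0.971, -0.001]
contact_force: [-2.1, -3.0, 6.6]
gripper_width: 0.189
```

```bash
python3 chk.py 1
```

```text
t 17.85 pos [0.5774 0.0289 0.0875] yaw -152.33 q6 147.9 grip 0.189
F [-2.1 -3.   6.6] T [-0.4   0.35  0.06]
turn/5deg [-0.02  0.02 -0.  ] shift after turn /.04 [0.02 0.06 0.11]
{-45: 8, 30: 10, 120: 96, 135: 39}
```

Call:
carry_out([
  [[0,0,0.5,0,0,0,-1],[0,0,0.5,0,0,0,-1],[0,0,0,0,0,0,-1]],
])

```text
time: 18.15
tool_pos: [0.5774, 0.0289, 0.0874]
tool_rot: [0.001, -0.196, 0.981, -0.001]
contact_force: [-1.7, -2.6, 6.7]
gripper_width: 0.186
```

```bash
python3 chk.py 1
```

```text
t 18.15 pos [0.5774 0.0289 0.0874] yaw -157.34 q6 152.9 grip 0.186
F [-1.7 -2.6  6.7] T [-0.36  0.41  0.04]
turn/5deg [-0.02  0.02 -0.  ] shift after turn /.04 [0.03 0.06 0.11]
{30: 12, 120: 113, 135: 22}
```

Call:
carry_out([
  [[0,0,0,0,0,0,0],[0,0,0,0,0,0,0],[0,0,0,0,0,0,0],[0,0,0,0,0,-0.7,0],[0,0,0,0,0,-0.8,0],[0,0,0,0,0,-0.8,0],[0,0,0,0,0,-0.8,0],[0,0,0,0,0,0,0]],
])

```text
time: 18.87
tool_pos: [0.5802, 0.0293, 0.2179]
tool_rot: [0.006, -0.196, 0.981, -0.001]
contact_force: [0.8, 0.2, 1.8]
gripper_width: 0.498
```

```bash
cat > key.py <<'E'
from h import *
import sys
from plant import grab_frame
need([.5765,.0295,.083])
f=grab_frame("scene"); np.savez("pics/last.npz",**f)
im=cv2.resize(f["frame"][200:340,230:390,::-1],None,fx=4,fy=4,interpolation=cv2.INTER_CUBIC)
P=cloud(f).reshape(-1,3);c=np.array([.577,.0290]);m=(P[:,2]>.086)&(P[:,2]<.116);d=P[:,:2]-c;r=np.hypot(*d.T);m&=(r<.047)
k=P[m][:,:2];dd=np.linalg.svd(k-k.mean(0))[2][0];print(m.sum(),k.mean(0),np.degrees(np.arctan2(dd[1],dd[0])),cv2.minAreaRect(k.astype(np.float32)))
a=np.degrees(np.arctan2(d[:,1],d[:,0]))
for s in range(-180,180,20):
    q=m&(r>.025)&(a>=s)&(a<s+20)
    if q.sum()>5: print(s,q.sum(),np.median(a[q]))
cv2.imwrite("pics/"+sys.argv[1]+".png",im)
E
python3 key.py k7
```

```text
t 18.87 pos [0.5802 0.0293 0.2179] yaw -157.36 q6 152.9 grip 0.498
F [0.8 0.2 1.8] T [ 0.02 -0.09  0.01]
turn/5deg [-0.06  0.13 -0.  ] shift after turn /.04 [0.08 0.04 3.37]
508 [0.57831852 0.03093338] 140.55360552827614 ((0.5775629281997681, 0.029033955186605453), (0.017566615715622902, 0.08504615724086761), 56.8436164855957)
-60 20 -43.368346763422224
-40 80 -33.963404945650105
120 79 134.9849668780949
140 24 143.50243797354412
```

View pics/k7.png

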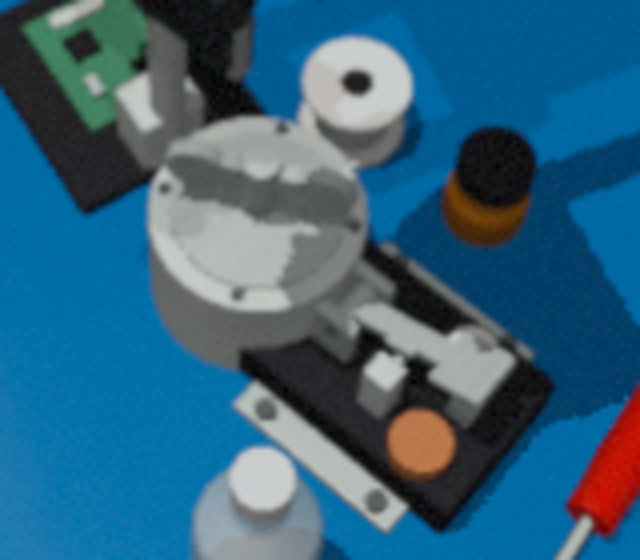

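```bash
python3 - <<'E'
from h import *
f=dict(np.load("pics/last.npz"));C=cloud(f)
P=C.reshape(-1,3);c=np.array([.577,.029]);
for yaw in(22,):
    a=np.radians(yaw);ex=np.array([np.cos(a),np.sin(a)]);ey=np.array([-ex[1],ex[0]])
    d=P[:,:2]-c;x=d@ex;y=d@ey
    m=(abs(x)<.05)&(y>.055)&(y<.16)&(P[:,2]>.01)
    g={}
    for xi,yi,z in zip((x[m]*200).round(),(y[m]*200).round(),P[m,2]): g.setdefault((yi,xi),[]).append(z)
    print('rows y mm; cols x -50..50 step5')
    for yi in range(11,33): print(yi*5,' '.join('%3d'%(1000*np.max(g[(yi,xi)])) if (yi,xi) in g else '  .' for xi in range(-10,11)))
    m=(abs(x)<.02)&(y>.09)&(y<.145)&(P[:,2]>.063)&(P[:,2]<.09); print('tab',m.sum(),P[m].mean(0),x[m].min(),x[m].max(),y[m].min(),y[m].max(),cv2.minAreaRect(P[m][:,:2].astype(np.float32)))
    m=(abs(x)<.06)&(y>.07)&(y<.16)&(abs(P[:,2]-.03)<.003);print(cv2.minAreaRect(P[m][:,:2].astype(np.float32)))
E
python3 -c "
from h import *
need([.531,.141,.11],-158)"
```

```text
rows y mm; cols x -50..50 step5
55   .   .  31  31  30   . 543 544 544 543 543 543 543 542 533 527 526 520 513   .   .
60   .   .  30  32  32 545 545 544 544 544 543 543 542 535 526 524 520 517  31  11   .
65   .   .  31  34 544 545 545 544 544 544 542 535 520 522 517 509  32  32  32  23   .
70   .   .  33 545 545 545 545 545 544 524 497 502 505 502  32  31  32  32  32  26   .
75   .   .  32 546 546 545 545 517   .  65  63  65  32  30  31  31  34  31  31  28   .
80   . 470 547 547 546 537  31   .   .  64  66  66  67  64  64  62  66  31  32  27   .
85 545 546 546 534  31  32   .   .  30  67  68  68  67  65  65  66  61  33  31  30   .
90 545 544  32  32  33  32   .   .  29  70  69  72  69  66  66  64  66  32  32  27   .
95   .   .  32  33  35  32   .   .  31  71  72  71  31  64  65  65  64  32  32  26   .
100   .   .  30  34  33  33   .   .  31  74  74  72  31  31  33  31  32  31  31  27   .
105   .   .  33  32   .   .   .   .  74  76  75  76  76  76  42  43  46  43  35  30   .
110   .   .  33  33   .   .   .  74  79  78  76  77  77  76  44  44  43  42  43  12  11
115   .   .  30  30  
[... 673 characters left out ...]
.   .   .
155   .   .   .   .   .   .   .   .   .   .   .   .   .   .   .   .   .   .   .   .   .
160   .   .   .   .   .   .   .   .   .   .   .   .   .   .   .   .   .   .   .   .   .
tab 312 [0.53639264 0.13499773 0.07685198] -0.014574210866411452 0.019649323675792637 0.09018720139813413 0.13071699307655257 ((0.537574052810669, 0.13167846202850342), (0.030212555080652237, 0.043990638107061386), 30.20470428466797)
((0.5378361344337463, 0.1287890076637268), (0.08479999005794525, 0.07442662864923477), 22.152172088623047)
t 18.92 pos [0.579  0.0294 0.2146] yaw -157.37 q6 152.9 grip 0.501
F [0.4 0.1 0.5] T [-0.01  0.04 -0.01]
turn/5deg [-0.04  0.09  0.13] shift after turn /.04 [0.07 3.04 2.62]
```

Call:
carry_out([
  [[0,0,0,0.05,0.78,0.2,-1],[0,0,0,0,0.78,0.3,-1],[0,0,0,0,0.78,0.4,-1],[0,0,0,0,0.75,0.4,-1],[0,0,0,0,0,0.6,-1],[0,0,0,0,0,0,-1],[0,0,0,0,0,0,-1],[0,0,0,0,0,0,-1]],
])

```text
time: 19.58
tool_pos: [0.5274, 0.1422, 0.1339]
tool_rot: [-0.0, -0.196, 0.981, -0.0]
contact_force: [-0.1, -0.8, 0.3]
gripper_width: -0.002
```

```bash
python3 - <<'E'
from h import *
from plant import grab_frame
need([.531,.143,.082],-157.8)
f=grab_frame("scene"); cv2.imwrite("pics/k8.png",cv2.resize(f["frame"][190:350,210:390,::-1],None,fx=4,fy=3.7,interpolation=cv2.INTER_CUBIC))
E
```

```text
t 19.58 pos [0.5274 0.1422 0.1339] yaw -157.45 q6 164.7 grip -0.002
F [-0.1 -0.8  0.3] T [-0.02  0.01  0.  ]
turn/5deg [-0.   -0.    0.07] shift after turn /.04 [-0.09 -0.02  1.3 ]
```

View pics/k8.png

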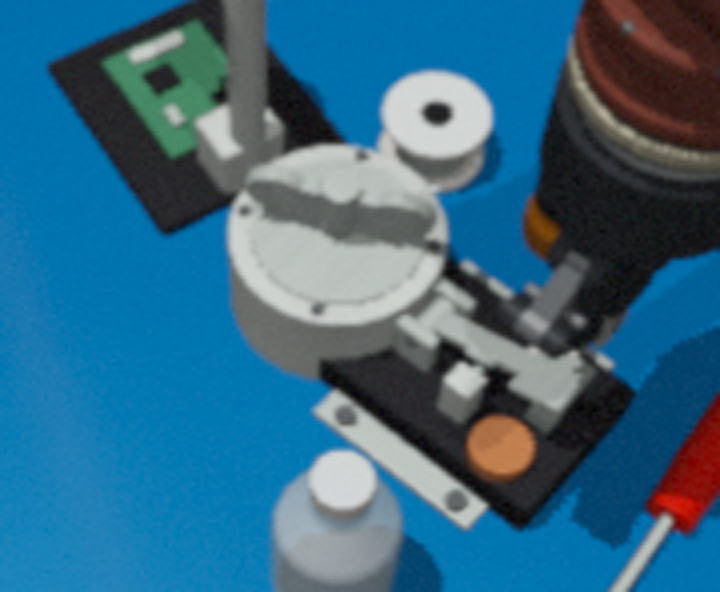

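Call:
carry_out([
  [[0,0,0,-0.09,-0.02,0.6,-1],[0,0,0,0,0,0.4,-1],[0,0,0,0,0,0,-1],[0,0,0,0,0,0,-1],[0,0,0,0,0,0,-1],[0,0,0,0,0,0,-1]],
])

```text
time: 20.13
tool_pos: [0.5322, 0.1432, 0.0958]
tool_rot: [0.002, -0.196, 0.981, -0.0]
contact_force: [0.8, 0.0, 1.3]
gripper_width: 0.003
```

```bash
python3 - <<'E'
from h import *
need([.531,.143,.054],-157.8)
E
```

```text
t 20.13 pos [0.5322 0.1432 0.0958] yaw -157.45 q6 164.8 grip 0.003
F [0.8 0.  1.3] T [ 0.05  0.06 -0.06]
turn/5deg [-0.01  0.04  0.07] shift after turn /.04 [0.03 0.01 1.05]
```

Call:
carry_out([
  [[0,0,0,0.02,0,0.3,-1],[0,0,0,0,0,0.2,-1],[0,0,0,0,0,0.15,-1],[0,0,0,0,0,0.15,-1],[0,0,0,0,0,0.1,-1],[0,0,0,0,0,0.1,-1],[0,0,0,0,0,0,-1],[0,0,0,0,0,0,-1]],
])

```text
time: 20.8
tool_pos: [0.5298, 0.143, 0.0548]
tool_rot: [-0.001, -0.196, 0.981, 0.0]
contact_force: [-5.5, -0.8, 12.1]
gripper_width: 0.002
```

```bash
python3 - <<'E'
from h import *
need([.531,.143,.054],-157.8)
E
```

```text
t 20.8 pos [0.5298 0.143  0.0548] yaw -157.41 q6 164.8 grip 0.002
F [-5.5 -0.8 12.1] T [-0.03  1.03  0.02]
turn/5deg [ 0.   -0.02  0.08] shift after turn /.04 [-0.03 -0.01  0.02]
```

Call:
carry_out([
  [[0,0,0,0,0,0.03,-1],[0,0,0,0,0,0,-1],[0,0,0,0,0,-0.4,-1],[0,0,0,0,0,-0.8,-1],[0,0,0,0,0,-0.8,-1],[0,0,0,0,0,-0.8,-1],[0,0,0,0,0,-0.8,-1],[0,0,0,0,0,0,-1]],
])

```text
time: 21.47
tool_pos: [0.5338, 0.1433, 0.2042]
tool_rot: [0.006, -0.196, 0.981, -0.001]
contact_force: [0.7, -0.1, 1.3]
gripper_width: 0.002
```

Call:
carry_out([
  [[0,0,0,-0.7,0.5,-0.2,-1],[0,0,0,0.7,0.5,-0.2,-1],[0,0,0,0.7,0.5,-0.2,-1],[0,0,0,0.7,0.5,0,-1],[0,0,0,0,0,0,-1],[0,0,0,0,0,0,-1]],
])

```text
time: 21.97
tool_pos: [0.4464, 0.1956, 0.2196]
tool_rot: [-0.0, -0.197, 0.98, -0.0]
contact_force: [-0.4, -0.8, -0.2]
gripper_width: 0.003
```

```bash
python3 key.py k9; python3 - <<'E'
from h import *
from plant import grab_frame
f=dict(np.load("pics/last.npz"))
cv2.imwrite("pics/full9.png",f["frame"][:,:,::-1])
P=cloud(f).reshape(-1,3);c=np.array([.577,.029]);a=np.radians(22.2);ex=np.array([np.cos(a),np.sin(a)]);ey=np.array([-ex[1],ex[0]])
d=P[:,:2]-c;x=d@ex;y=d@ey
for lo in range(75,140,5):
    m=(abs(x)<.008)&(y>lo/1e3)&(y<lo/1e3+.005)&(P[:,2]<.2); print(lo,np.median(P[m,2]).round(3),end='; ')
E
```

```text
t 21.97 pos [0.4464 0.1956 0.2196] yaw -157.33 q6 172.3 grip 0.003
F [-0.4 -0.8 -0.2] T [-0.   -0.04 -0.  ]
turn/5deg [-0.   -0.01  0.  ] shift after turn /.04 [-1.4  -5.09  3.41]
520 [0.57814254 0.03114955] 140.69250122127636 ((0.577540397644043, 0.029395591467618942), (0.017063185572624207, 0.0843733623623848), 45.55739974975586)
-60 18 -43.25962331586402
-40 81 -33.87255016092194
120 82 134.65363223229988
140 25 143.58203873016242
75 0.056; 80 0.057; 85 0.057; 90 0.056; 95 0.056; 100 0.054; 105 0.057; 110 0.057; 115 0.058; 120 0.058; 125 0.058; 130 0.057; 135 0.031;
```

View pics/full9.png

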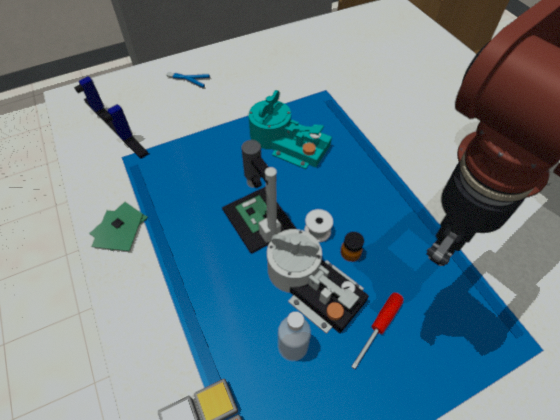

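```bash
python3 - <<'E'
from h import *
from plant import grab_frame,ticket
f=grab_frame("top");g=dict(np.load("pics/top0.npz"))
P=cloud(f).reshape(-1,3);c=np.array([.574,.0285]);r=np.hypot(*(P[:,:2]-c).T);m=(r<.047)&(P[:,2]>.09)&(P[:,2]<.12)
k=P[m][:,:2];dd=np.linalg.svd(k-k.mean(0))[2][0];print('top key',m.sum(),np.degrees(np.arctan2(dd[1],dd[0])))
a=cv2.absdiff(f["frame"],g["frame"]).max(2)
for n,(u,v) in dict(spool=(285,229),jar=(253,243),bottle=(205,158),driver=(190,225)).items(): print(n,a[v-14:v+14,u-14:u+14].mean().round(1))
ticket.job_done()
E
```

```text
top key 207 139.15169113773197
spool 12.9
jar 9.2
bottle 10.6
driver 10.8
the job is handed in; nothing more can be done
```

The spring is wound to its stop and the ratchet holds it. After that I pressed the brake lever down and its catch holds it. The job was handed in at about 22 s of the 58 s allowed.

- **Winding:** I gripped the key's hub and turned it clockwise in two strokes, about 235° and then about 168°. At the end the key stood still while the gripper slipped a further 19° or so. I opened the gripper and the key settled back a few degrees.
- **Key check:** After release the wings lie at 140.7° in the scene camera and 139.2° in the top camera. With the unit's yaw measured at 22.2°, that is about 7.36 to 7.38 rad, against the last click at 7.38. The click before it would have shown the wings about 20° away.
- **Stop torque:** The torque reading showed no clear spike at the stop, because the pads slipped on the hub. The stop is therefore judged from the wing angle, not from force.
- **Lever check:** I pressed with about 12 N and let go. The lever then stayed level at 56 to 58 mm along its length, against the stated 55 mm.
- **Surroundings:** The scene picture shows the microscope, reel, jar, bottle and screwdriver where they were. The before-and-after difference in the top picture was small and similar at all four bystanders, about 9 to 13 grey levels. I did not measure their positions. The arm ended clear of everything.

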